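# Put one model tray home and draw out the next

## Robot

A 7-joint arm with a two-finger parallel gripper is mounted at the origin on a cart in front of the work surface, level with it; the furniture and walls round the work are solid. World frame = base frame: x ahead of the robot, y to its left, z up, the work surface at z = 0. Lengths are in m, angles in rad, forces in N, time in s.
With the tool pointing down it reaches from about 0.425 to 0.825 m from the base axis. Payload 3.6 kg.
Tool frame: the origin (TCP) lies where the fingers leave the gripper's body, on its centre line; the fingertips stand 73 mm ahead of it and the grasp point (between the pads) lies 54 mm ahead of it; x points along the fingers, y is the direction in which the jaws open and shut, and the axes are right-handed (so a half turn about x gives the same grasp; the last joint's range is limited). The gripper opens to 85 mm and grips with 20 to 120 N. Pads are 22 mm wide; open, the fingers measure 114 mm over their backs; the gripper's body (76 mm by 85 mm) begins 54 mm behind the grasp point. The pads swing forward as they close: fully open they stand 13 mm farther back than shut.
Start: joints at [1.276, 0.615, -0.013, 1.423, 0.008, 1.103, -0.04], TCP at [0.173, -0.627, 0.304] pointing down, gripper open.
Joint ranges: [-3.12, 3.12], [-0.3, 2.06], [-1.34, 1.32], [0.26, 2.42], [-1.36, 4.5], [0.01, 1.98], [-2.84, 2.84]. Speed limits (rad/s): [2.79, 2.79, 3.14, 3.14, 3.14, 3.14, 3.14].

## Interface

Orientations are given as a unit quaternion [x, y, z, w].
In Python, from station import arm, snapshot, camera_info, ticket gives the robot as it stands. Calls block until the motion is done:
- arm.movep(position, orientation): joint-space move of the TCP to a pose.
- arm.line_to(position, velocity=0.15, ori=None): straight line of the TCP; ori=None keeps the orientation; velocity is the mean speed in m/s.
- arm.move_j(angles): joint-space move.
- arm.move_gripper(opening, effort=None): opening from 0.0 (shut) to 1.0 (fully open); effort is the grip in N (None keeps the last); returns when the fingers have stopped.
- arm.pause(seconds).
- arm.ik(position, orientation): joint angles nearest the present ones, or None.
- snapshot(name): name is "side" or "top"; returns the picture (480x640x3 uint8, blue, green, red); there is no depth.
- camera_info(name): a dict with "fx", "fy", "cx", "cy" (pixels), "dist_coeffs" ([k1, k2, p1, p2, k3] as OpenCV has them; the pictures are not rectified), "R" (3x3) and "t" (3): a world point X has camera coordinates R X + t. Camera axes: x right, y down, z forward; pixel columns grow to the right and rows downward; lengths in m; the calibration is good to about 2 mm. A picture is of the moment at which its call begins. camera_info takes no time and is no camera call.
A pose or a line that the arm cannot do raises arm.MotionError and nothing moves.
- ticket.finish_job(): hands the job in, once; it reports no verdict.
Readings, each from a call of its own:
- arm.read_time(): time.
- arm.read_joint_positions(): joint angles.
- arm.read_dq(): joint speeds.
- arm.read_effort(): joint torques, N m.
- arm.read_tool_pos(): TCP position.
- arm.read_eef_rot(): TCP orientation.
- arm.read_ft_force(): force on the tool from outside, world axes, zero at the start.
- arm.read_wrist_torque(): the same for the moment, N m.
- arm.read_opening(): opening from 0.0 (shut) to 1.0 (fully open).
Only numpy, scipy, OpenCV 4.12 (cv2) and the standard library are available. Lean on these libraries where they do the work, as an engineer would, in place of code of your own. Each camera call takes 0.05 s, during which the arm holds its last target.

## Task

The yellow model has been checked: push its open tray fully home with the fingertips. Only then hook a fingertip behind the front lip of the tray with the peach model and draw it all the way out to its stop. Grasp and lift nothing, do not touch the models or the bur block, which must stay standing in their trays, and leave the tray with the bur block shut and the other things where they are.

Things in the scene. Friction and masses are not known exactly. Their poses are not given: they have to be found in the camera images.
- yellow_runner: grey fixed bench runner, 152 long (x) x 98 wide (y) x 23 mm high, aluminium rails along both sides up to 19 mm above the worktop. Origin: on the worktop, on its centre line, 100 mm behind its front end and 52 mm ahead of its rear end. Its x axis points along the rail to the rear stop (away from the robot, up to 0.15 rad turned); the tray comes out along -x, to the front. It carries the tray with the yellow model
- yellow_lip (a point): top middle of the front lip of the tray with the yellow model. The lip is an upright wall across the tray, 82 mm wide, 6 mm thick (8 mm at its rolled upper edge), reaching 33 mm above the worktop (this point) and 21 mm above the tray floor (floor top 12 mm above the worktop). Behind it (+x) is a finger pocket 52 mm long, open above, 82 mm wide, ending at a 9 mm high rib. In front of it (-x) is free space. x, y, z axes as the runner's; the point moves with the tray
- yellow_seat (a point): middle of the floor of the compartment in the tray with the yellow model, 12 mm above the worktop, 99 mm behind the lip point; compartment 84 mm (x) x 74 mm (y) inside, walls 13 mm high
- yellow_tray (a joint): travel of the tray with the yellow model along its runner in m: 0 = fully home (lip against the front end of the rails, back wall 2 mm from the rear stop), 0.100 = drawn fully out to its front stop; grows towards the robot; stays where it is left; about 1.5 N of friction plus 6 N per m/s. Starts 78 to 92 mm out
- peach_runner: grey fixed bench runner, 152 long (x) x 98 wide (y) x 23 mm high, aluminium rails along both sides up to 19 mm above the worktop. Origin: on the worktop, on its centre line, 100 mm behind its front end and 52 mm ahead of its rear end. Its x axis points along the rail to the rear stop (away from the robot, up to 0.15 rad turned); the tray comes out along -x, to the front. It carries the tray with the peach model
- peach_lip (a point): top middle of the front lip of the tray with the peach model. The lip is an upright wall across the tray, 82 mm wide, 6 mm thick (8 mm at its rolled upper edge), reaching 33 mm above the worktop (this point) and 21 mm above the tray floor (floor top 12 mm above the worktop). Behind it (+x) is a finger pocket 52 mm long, open above, 82 mm wide, ending at a 9 mm high rib. In front of it (-x) is free space. x, y, z axes as the runner's; the point moves with the tray
- peach_seat (a point): middle of the floor of the compartment in the tray with the peach model, 12 mm above the worktop, 99 mm behind the lip point; compartment 84 mm (x) x 74 mm (y) inside, walls 13 mm high
- peach_tray (a joint): travel of the tray with the peach model along its runner in m: 0 = fully home (lip against the front end of the rails, back wall 2 mm from the rear stop), 0.100 = drawn fully out to its front stop; grows towards the robot; stays where it is left; about 1.5 N of friction plus 6 N per m/s. Starts shut (0 to 6 mm)
- bur_runner: grey fixed bench runner, 152 long (x) x 98 wide (y) x 23 mm high, aluminium rails along both sides up to 19 mm above the worktop. Origin: on the worktop, on its centre line, 100 mm behind its front end and 52 mm ahead of its rear end. Its x axis points along the rail to the rear stop (away from the robot, up to 0.15 rad turned); the tray comes out along -x, to the front. It carries the tray with the bur block
- bur_lip (a point): top middle of the front lip of the tray with the bur block. The lip is an upright wall across the tray, 82 mm wide, 6 mm thick (8 mm at its rolled upper edge), reaching 33 mm above the worktop (this point) and 21 mm above the tray floor (floor top 12 mm above the worktop). Behind it (+x) is a finger pocket 52 mm long, open above, 82 mm wide, ending at a 9 mm high rib. In front of it (-x) is free space. x, y, z axes as the runner's; the point moves with the tray
- bur_seat (a point): middle of the floor of the compartment in the tray with the bur block, 12 mm above the worktop, 99 mm behind the lip point; compartment 84 mm (x) x 74 mm (y) inside, walls 13 mm high
- bur_tray (a joint): travel of the tray with the bur block along its runner in m: 0 = fully home (lip against the front end of the rails, back wall 2 mm from the rear stop), 0.100 = drawn fully out to its front stop; grows towards the robot; stays where it is left; about 1.5 N of friction plus 6 N per m/s. Starts shut (0 to 6 mm)
- yellow_model: yellow plaster jaw model, 59x68x40 mm, standing loose in its tray's compartment; origin: centre of its underside; z up
- peach_model: peach-coloured plaster jaw model, 54x62x32 mm, standing loose in its tray's compartment; origin: centre of its underside; z up
- bur_block: wooden block with upright burs, 30x60x51 mm, standing loose in the third tray; origin: centre of its underside; z up
- scalpel: steel scalpel, 9x128x6 mm, lying on the worktop at the front right, pointing away from the robot; origin: centre of its underside
- wax_block: two pink wax slabs, 36x70x17 mm, on the worktop at the front left; origin: centre of its underside
There are look-alikes about, which are no part of the job. What is shaped like the peach_model but brown is not meant.

How it is judged:
On the way, in this order (a step that is already met when the one before it is completed fails the run):
1. the yellow model's tray is fully home while the peach model's tray is still shut (value of joint yellow_tray below 0.006 m and value of joint peach_tray below 0.02 m), for 0.2 s.
2. the peach model's tray is drawn out to its stop (value of joint peach_tray above 0.092 m and value of joint yellow_tray below 0.01 m), for 0.2 s.
At the end, for the whole second after the job is handed in: the yellow model's tray is home (within 6 mm), the peach model's tray is out to its stop (at least 92 of 100 mm), the bur block's tray is shut (within 12 mm); both models and the bur block stand upright and at rest in their compartments (within 20 mm of the middle) (value of joint yellow_tray below 0.006 m and value of joint peach_tray above 0.092 m and value of joint bur_tray below 0.012 m and horizontal distance between yellow_model and yellow_seat below 0.02 m and height (world z) of each of yellow_model, peach_model, bur_block below 0.018 m and angle between each of yellow_model, peach_model, bur_block's own z axis and vertical below 0.15 rad and horizontal distance between peach_model and peach_seat below 0.02 m and horizontal distance between bur_block and bur_seat below 0.02 m and linear speed of each of peach_model, yellow_model below 0.01 m/s); the robot touches nothing.
It fails at once if the peach tray is drawn while the yellow tray is still out (value of joint peach_tray above 0.03 m and value of joint yellow_tray above 0.02 m).
It fails at once if the tray with the bur block is drawn out (value of joint bur_tray above 0.02 m).
It fails at once if a model or the bur block is lifted, tipped or taken out of its compartment ((not (horizontal distance between yellow_model and yellow_seat below 0.02 m) or not (height (world z) of yellow_model below 0.018 m) or not (angle between yellow_model's own z axis and vertical below 0.15 rad)) or (not (horizontal distance between peach_model and peach_seat below 0.02 m) or not (height (world z) of peach_model below 0.018 m) or not (angle between peach_model's own z axis and vertical below 0.15 rad)) or (not (horizontal distance between bur_block and bur_seat below 0.02 m) or not (height (world z) of bur_block below 0.018 m) or not (angle between bur_block's own z axis and vertical below 0.15 rad))).
It fails at once if the robot touches a model or the bur block (contact force between any of the fingers, the arm and yellow_model above 0.5 N or contact force between any of the fingers, the arm and peach_model above 0.5 N or contact force between any of the fingers, the arm and bur_block above 0.5 N).
It fails at once if a bystander is moved more than 20 mm (distance of any of scalpel, wax_block from where it was at the start of the episode above 0.02 m).
It also fails if it takes over 45 s, if anything falls off the work surface, if the arm or the gripper's body presses on something with over 40 N, if the wrist force passes 120 N, or if a joint passes its speed limit or range.

## Working session

There is one attempt and no reset: what is moved stays moved. The work goes in short steps, each a Python script; the robot and the scene stay as the last script left them, time stands still between calls to the robot, and variables do not carry over. Pictures are saved under pics/ and viewed, and the job is handed in when it is done.

```bash
mkdir -p pics; python3 - <<'E'
from station import arm, snapshot, camera_info
import cv2
for n in("top","side"):
    cv2.imwrite(f"pics/{n}0.png",snapshot(n)); print(n,camera_info(n))
print(arm.read_time(),arm.read_tool_pos(),arm.read_eef_rot(),arm.read_opening())
E
```

```text
top {'fx': 570.7988481003556, 'fy': 570.7988481003556, 'cx': 318.9177001205449, 'cy': 235.38335197155774, 'dist_coeffs': array([0.00555216, 0.        , 0.        , 0.        , 0.        ]), 'R': array([[ 0.00478945, -0.99998758, -0.0013772 ],
       [-0.99906301, -0.00472577, -0.04302067],
       [ 0.04301363,  0.00158195, -0.99907323]]), 't': array([0.09730066, 0.55131939, 1.16839383])}
side {'fx': 476.09611712457456, 'fy': 476.09611712457456, 'cx': 324.0620453914788, 'cy': 236.12644764875787, 'dist_coeffs': array([-0.10457053,  0.        ,  0.        ,  0.        ,  0.        ]), 'R': array([[ 0.92074236, -0.39016175, -0.00270406],
       [-0.1684496 , -0.39125369, -0.90473492],
       [ 0.35193499,  0.83348327, -0.42596644]]), 't': array([-0.48968264,  0.2029968 ,  0.66646006])}
0.1 [ 0.17247124 -0.62615109  0.30284942] [-0.70060009 -0.09558744  0.70085612 -0.09393218] 1.0028865811714203
```

View pics/top0.png

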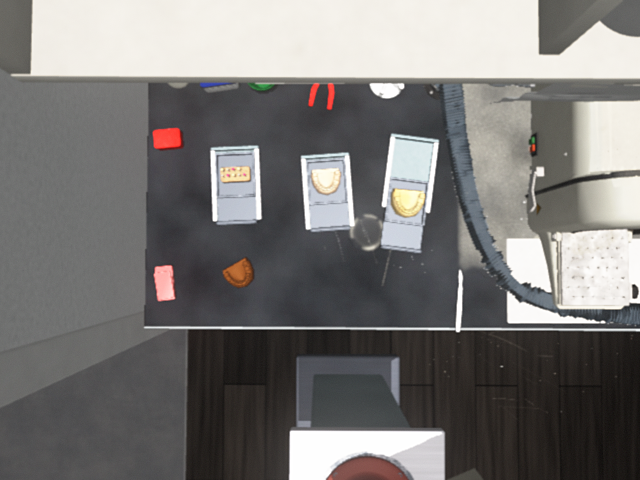

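View pics/side0.png

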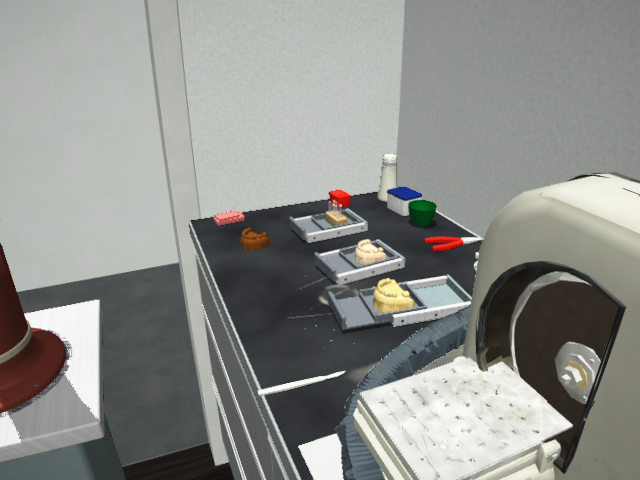

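```bash
cat > h.py <<'E'
from station import arm, snapshot, camera_info
import cv2, numpy as np
def ray(n,uv):
    c=camera_info(n);K=np.array([[c['fx'],0,c['cx']],[0,c['fy'],c['cy']],[0,0,1]])
    p=cv2.undistortPoints(np.array(uv,float).reshape(-1,1,2),K,c['dist_coeffs']).reshape(-1,2)
    R=np.array(c['R']);t=np.array(c['t'])
    return -R.T@t,(np.c_[p,np.ones(len(p))]@R)
def onz(n,uv,z):
    C,d=ray(n,uv); s=(z-C[2])/d[:,2]; return C+d*s[:,None]
def proj(n,X):
    c=camera_info(n);K=np.array([[c['fx'],0,c['cx']],[0,c['fy'],c['cy']],[0,0,1]])
    return cv2.projectPoints(np.array(X,float).reshape(-1,1,3),cv2.Rodrigues(np.array(c['R']))[0],np.array(c['t']),K,c['dist_coeffs'])[0].reshape(-1,2)
E
python3 - <<'E'
from h import *
im=cv2.imread("pics/top0.png")
cv2.imwrite("pics/c1.png",cv2.resize(im[120:270,290:450],None,fx=5,fy=4*1.25,interpolation=cv2.INTER_NEAREST)[:,:800][:600] if 0 else cv2.resize(im[125:265,290:450],None,fx=4,fy=4,interpolation=cv2.INTER_CUBIC))
im=cv2.imread("pics/side0.png")
cv2.imwrite("pics/c2.png",cv2.resize(im[200:340,280:480],None,fx=4,fy=4,interpolation=cv2.INTER_CUBIC))
print(ray("top",[[0,0]])[0],ray("side",[[0,0]])[0])
print(onz("top",[[540,150],[460,270],[530,330],[165,280],[460,300],[400,330]],0.0))
E
```

```text
[0.50007994 0.09805651 1.19116314] [ 0.25051567 -0.6671155   0.46622379]
[[ 0.73295679 -0.36328186  0.        ]
 [ 0.48061948 -0.19411583  0.        ]
 [ 0.35729664 -0.33815377  0.        ]
 [ 0.45688791  0.41989353  0.        ]
 [ 0.41841263 -0.19373795  0.        ]
 [ 0.35583706 -0.06908117  0.        ]]
```

View pics/c1.png

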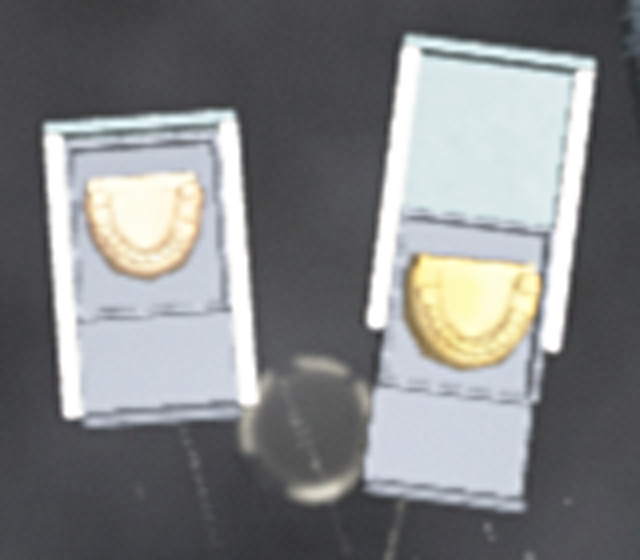

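View pics/c2.png

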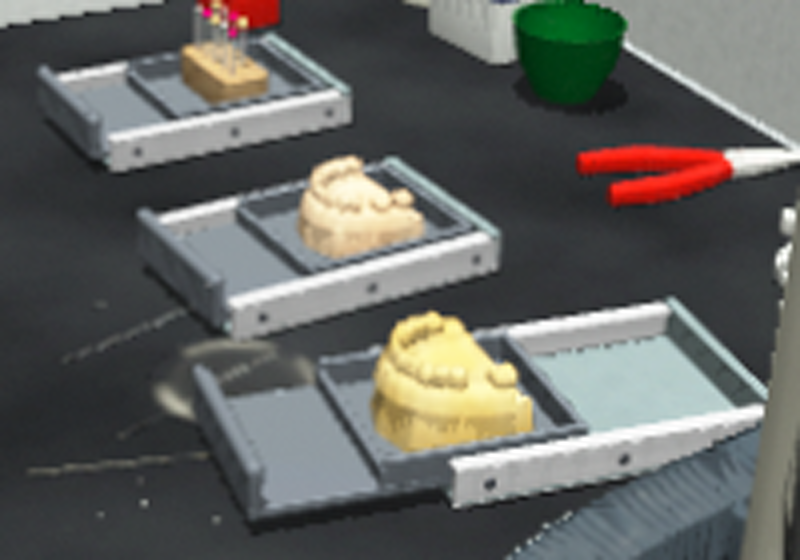

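```bash
cat >> h.py <<'E'
def tri(a,b):
    C1,d1=ray("top",[a]);C2,d2=ray("side",[b]);d1=d1[0];d2=d2[0]
    A=np.c_[d1,-d2];s=np.linalg.lstsq(A,C2-C1,rcond=None)[0]
    p,q=C1+s[0]*d1,C2+s[1]*d2
    return (p+q)/2,np.linalg.norm(p-q)
def T(uv): return np.array(uv,float)/4+[290,125]-0.375
def Q(yaw,): # tool x down; tool y along (-sin,cos)
    from scipy.spatial.transform import Rotation as Ro
    c,s=np.cos(yaw),np.sin(yaw)
    X=np.array([0,0,-1.]);Y=np.array([-s,c,0]);Z=np.cross(X,Y)
    return Ro.from_matrix(np.c_[X,Y,Z]).as_quat()
E
python3 - <<'E'
from h import *
print("tray tri", tri([552,306],[360,400]), tri([552,232],[455,358]), tri([555,306],[455,358]))
for n,b,l in(("Y",[(403,38),(368,326),(597,60),(561,350)],[(365,490),(525,510)]),("P",[(45,125),(63,417),(237,112),(257,403)],[(85,425),(242,412)])):
    r=onz("top",T(b),.019)[:,:2];L=onz("top",T(l),.033)[:,:2]
    ax=[r[0]-r[1],r[2]-r[3]];
    print(n,"yaw",[np.arctan2(a[1],a[0]) for a in ax],"lipyaw",np.arctan2(*(L[0]-L[1])[::-1])-np.pi/2,"len",[np.linalg.norm(a) for a in ax],np.linalg.norm(L[0]-L[1]))
    fm=(r[1]+r[3])/2; print(" frontmid",fm,"lipfront",L.mean(0),"wid",np.linalg.norm(r[1]-r[3]))
from scipy.spatial.transform import Rotation as Ro
print(Ro.from_quat(arm.read_eef_rot()).as_matrix().round(3),Q(0))
for p in([.12,-.42,.4],[.43,-.05,.4],[.43,-.05,.3],[.48,-.05,.12]):
    for k in(Q(-.1),Q(-.1+np.pi)):
        print(p,arm.ik(p,k))
E
```

```text
tray tri (array([ 0.42065381, -0.34306116,  0.10793045]), np.float64(0.01147145432774102)) (array([ 0.55269286, -0.33778984,  0.11551044]), np.float64(0.005096736396477857)) (array([ 0.46164602, -0.35788251,  0.16017885]), np.float64(0.10537010521402759))
Y yaw [np.float64(-0.12026334488960441), np.float64(-0.12631641260351958)] lipyaw -0.11967996699247618 len [np.float64(0.15069819663213296), np.float64(0.15169394455685012)] 0.08165703773529263
 frontmid [ 0.60550334 -0.07857844] lipfront [ 0.5218211  -0.06644965] wid 0.09998320556686485
P yaw [np.float64(0.06726741960910962), np.float64(0.07071982755403192)] lipyaw 0.08743837974501112 len [np.float64(0.15145177325066936), np.float64(0.15102261262696667)] 0.08002327021350306
 frontmid [0.56765023 0.07796977] lipfront [0.56252744 0.07641514] wid 0.10001026006385463
[[-0.001  0.266 -0.964]
 [ 0.002 -0.964 -0.266]
 [-1.    -0.002  0.   ]] [0.         0.70710678 0.         0.70710678]
[0.12, -0.42, 0.4] [ 1.85139287  0.24927951 -0.76918919  1.82289233  0.18958545  1.14464035
  2.48952337]
[0.12, -0.42, 0.4] [ 1.1826402   0.18520531  0.07269959  1.83993347 -0.01488265  1.11697566
 -0.41017056]
[0.43, -0.05, 0.4] [ 0.83347865  0.2914657  -0.99596434  1.82827129  0.26563234  1.16474631
  1.22109382]
[0.43, -0.05, 0.4] [ 0.33359868  0.19149218 -0.3259191   1.8398811   0.0677211   1.12097316
 -1.68704414]
[0.43, -0.05, 0.3] [ 0.72031492  0.40265477 -0.89619972  2.0009787   0.39495426  0.91960477
  1.0884071 ]
[0.43, -0.05, 0.3] [ 0.21907869  0.29409452 -0.19846291  2.0139295   0.07679288  0.84049028
 -1.69315213]
[0.48, -0.05, 0.12] [ 0.44262902  0.71830354 -0.58417621  2.0671705   0.7361181   0.57112767
  0.80027276]
[0.48, -0.05, 0.12] [ 0.02064948  0.64946566  0.0561685   2.08009283 -0.08447632  0.4141085
 -1.52803089]
```

```bash
python3 - <<'E'
from h import *
arm.move_gripper(0.0)
q=arm.read_eef_rot(); a=np.arctan2(-.6262,.1725)
arm.movep([.44*np.cos(a),.44*np.sin(a),.45],q)
j=np.array(arm.read_joint_positions()); print(j.round(3))
j[0]=.14; arm.move_j(j); print(arm.read_tool_pos())
u=np.array([np.cos(-.123),np.sin(-.123),0]); L=np.array([.5218,-.0664,.093]); k=Q(-.123+np.pi)
s=L-.05*u
arm.movep([*s[:2],.25],k)
print(arm.read_time(),arm.read_joint_positions(),arm.read_tool_pos(),arm.read_ft_force(),arm.read_opening())
cv2.imwrite("pics/t1.png",snapshot("top"));cv2.imwrite("pics/s1.png",snapshot("side"))
E
```

```text
[ 1.269  0.158 -0.019  1.73   0.003  1.254 -0.054]
[ 0.43391555 -0.0773915   0.44931681]
4.8917 [-0.03637614  0.4227999   0.16558934  1.9835374  -0.10014667  0.74164954
 -1.50538159] [ 0.47251529 -0.06084206  0.25049462] [-0.86237276 -0.03561817 -0.16909916] 0.0006846811999368282
```

View pics/s1.png

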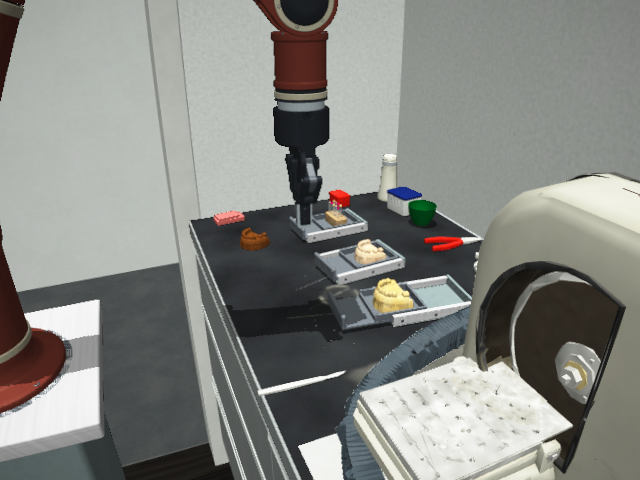

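View pics/t1.png

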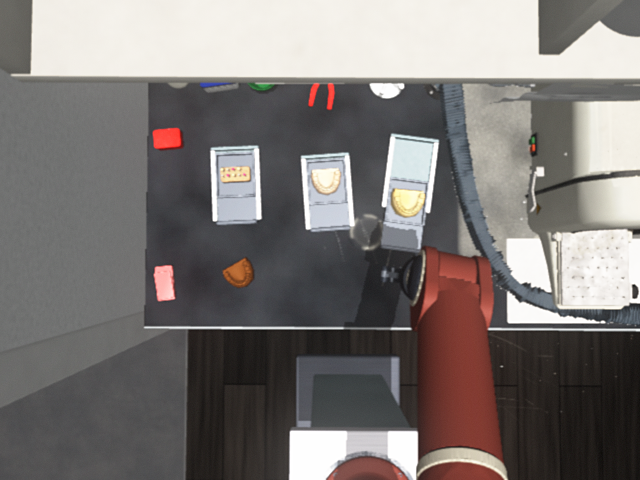

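Arm is clear of everything; shut fingertips hang in front of the yellow lip (side picture about (305,225)). Going down and pushing slowly.

```bash
python3 - <<'E'
from h import *
u=np.array([np.cos(-.123),np.sin(-.123),0]); F=np.array([.6055,-.0786,.095])
L=np.array([.5218,-.0664,.095]);s=L-.05*u
arm.line_to(list(s),0.15); f0=np.array(arm.read_ft_force()); print("f0",f0,arm.read_tool_pos())
off=s-F; c=np.dot(off,u); lat=off-c*u
end=-.0065-.011
for d in [*np.arange(c+.02,end-.012,.015),*np.arange(end-.012,end+.010,.002)]:
    arm.line_to(list(F+lat*0.5+d*u),.05)
    f=(np.array(arm.read_ft_force())-f0); print(round(d*1000,1),f.round(2),round(float(np.array(arm.read_tool_pos()-F)@u)*1000,1))
    if f@u<-9: break
cv2.imwrite("pics/t2.png",snapshot("top"));cv2.imwrite("pics/s2.png",snapshot("side"))
print(arm.read_time())
for n,r in(("t2",(125,265,290,450)),("s2",(200,340,280,480))):
    im=cv2.imread(f"pics/{n}.png")[r[0]:r[1],r[2]:r[3]];cv2.imwrite(f"pics/{n}c.png",cv2.resize(im,None,fx=4,fy=4,interpolation=cv2.INTER_CUBIC))
E
```

```text
f0 [0.39387222 0.30323459 0.80110885] [ 0.47267312 -0.06034638  0.09564616]
-114.6 [-1.18 -0.46 -1.64] -114.5
-99.6 [-0.69  0.07 -0.12] -99.4
-84.6 [ 0.41  0.05 -0.08] -83.8
-69.6 [ 0.16 -0.29  0.13] -68.6
-54.6 [-0.91  0.53 -1.89] -53.7
-39.6 [ 0.26 -0.26 -0.67] -38.7
-29.5 [-0.97 -0.7  -1.48] -28.7
-27.5 [-1.16  0.04 -1.67] -27.4
-25.5 [-0.83 -0.01 -0.25] -25.6
-23.5 [-1.73 -0.57 -1.58] -23.4
-21.5 [-1.67  1.24 -1.31] -21.3
-19.5 [-1.17  0.6  -0.34] -19.3
-17.5 [-0.79 -0.33 -0.92] -17.2
-15.5 [-1.66  0.03 -0.78] -15.2
-13.5 [-5.21  0.19  2.61] -14.8
-11.5 [-8.67  0.47  3.72] -14.4
-9.5 [-11.71   0.8    7.65] -14.1
11.925
```

View pics/s2c.png

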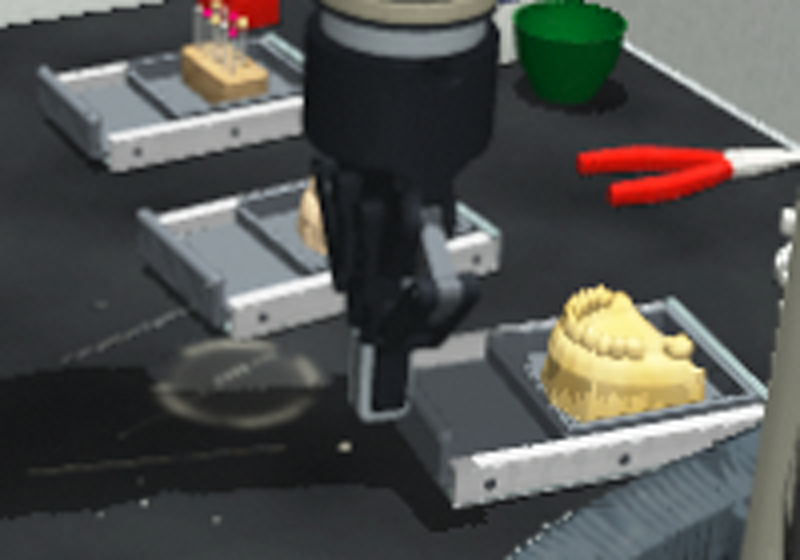

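Yellow tray is home: its lip lies against the rails in the picture (lip about (440,420) in the crop), and the force rose sharply at the stop. Next the peach tray.

```bash
python3 - <<'E'
from h import *
u=np.array([np.cos(-.123),np.sin(-.123),0]); p=np.array(arm.read_tool_pos())
arm.line_to(list(p-.03*u),.12); p=p-.03*u; p[2]=.19; arm.line_to(list(p),.2)
u=np.array([np.cos(.07),np.sin(.07),0]); s=np.array([.5625,.0769,.19])+.029*u
arm.movep(list(s),Q(.07+np.pi)); print(arm.read_tool_pos(),s,arm.read_time())
s[2]=.125; arm.line_to(list(s),.15); f0=np.array(arm.read_ft_force())
for z in(.11,.10,.094):
    s[2]=z; arm.line_to(list(s),.08); f=np.array(arm.read_ft_force())-f0; print(z,f.round(2))
    if abs(f).max()>6: print("STOP");break
print(arm.read_tool_pos(),arm.read_time())
cv2.imwrite("pics/t3.png",snapshot("top"));cv2.imwrite("pics/s3.png",snapshot("side"))
for n,r in(("t3",(125,265,290,450)),("s3",(200,340,280,480))):
    im=cv2.imread(f"pics/{n}.png")[r[0]:r[1],r[2]:r[3]];cv2.imwrite(f"pics/{n}c.png",cv2.resize(im,None,fx=4,fy=4,interpolation=cv2.INTER_CUBIC))
E
```

```text
[0.59075349 0.07931441 0.18832287] [0.59142898 0.07892834 0.19      ] 13.6583
0.11 [-1.13 -2.59 -0.32]
0.1 [-1.04 -1.58 -0.03]
0.094 [-1.01 -1.78  0.39]
[0.59115656 0.07891941 0.09359312] 15.1
```

View pics/s3c.png

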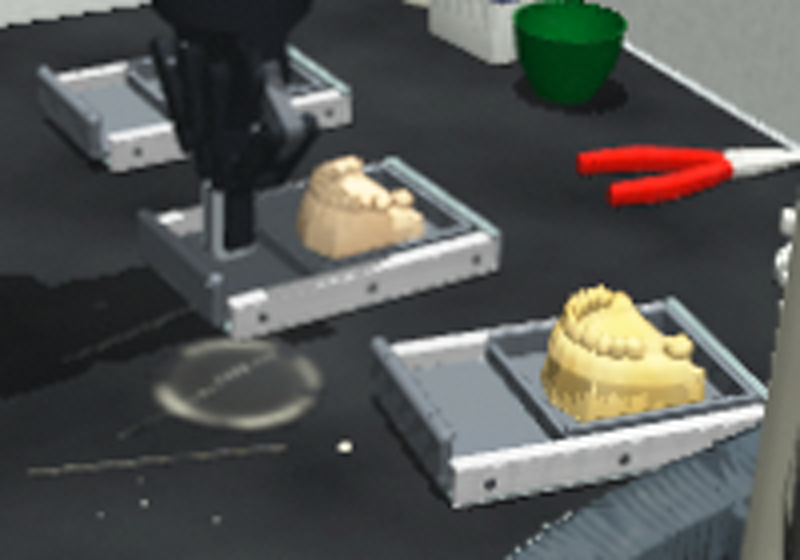

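View pics/t3c.png

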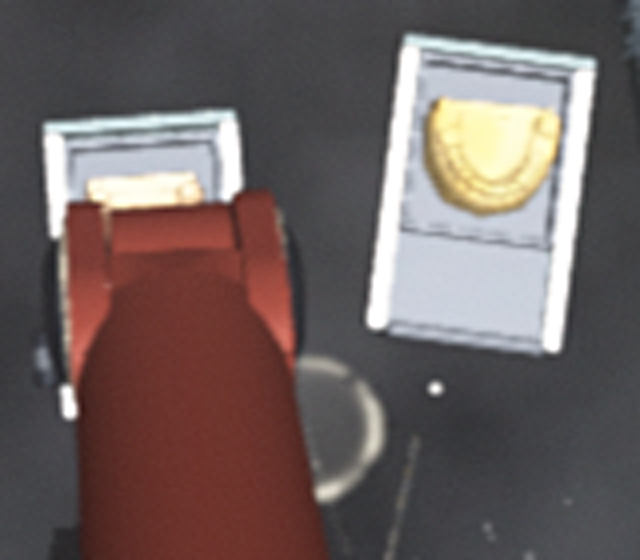

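The tip is in the peach pocket behind the lip (crop about (230,240)) and clear of the model. The yellow lip is flush with its rails. Drawing now.

```bash
python3 - <<'E'
from h import *
u=np.array([np.cos(.07),np.sin(.07),0]); F=np.array([.5677,.0780,.094])
p0=np.array(arm.read_tool_pos()); c=(p0-F)@u; lat=p0-F-c*u; lat[2]=0; f0=np.array(arm.read_ft_force())
for d in [.012,*np.arange(-.005,-.08,-.015),*np.arange(-.082,-.106,-.002)]:
    arm.line_to(list(F+lat+d*u),.06)
    f=np.array(arm.read_ft_force())-f0; print(round(d*1000,1),f.round(2),round(float((np.array(arm.read_tool_pos())-F)@u)*1000,1))
    if f@u>9: break
print(arm.read_time())
cv2.imwrite("pics/t4.png",snapshot("top"));cv2.imwrite("pics/s4.png",snapshot("side"))
for n,r in(("t4",(125,265,290,450)),("s4",(200,340,280,480))):
    im=cv2.imread(f"pics/{n}.png")[r[0]:r[1],r[2]:r[3]];cv2.imwrite(f"pics/{n}c.png",cv2.resize(im,None,fx=4,fy=4,interpolation=cv2.INTER_CUBIC))
E
```

```text
12.0 [-0.52  0.2  -0.17] 11.8
-5.0 [-0.69  0.24 -0.25] -5.5
-20.0 [-0.38 -0.27 -0.41] -20.6
-35.0 [ 0.02 -0.21 -0.67] -35.7
-50.0 [-0.78 -0.03  0.24] -50.7
-65.0 [-0.58  0.03  0.05] -65.8
-82.0 [-0.53 -0.09 -0.09] -82.8
-84.0 [-0.84 -0.1  -0.1 ] -84.2
-86.0 [ 0.64  0.57 -1.26] -85.4
-88.0 [ 4.05  0.44 -3.9 ] -85.8
-90.0 [ 6.73  0.71 -5.11] -86.1
-92.0 [ 9.26  0.38 -7.33] -86.5
19.2583
```

View pics/s4c.png

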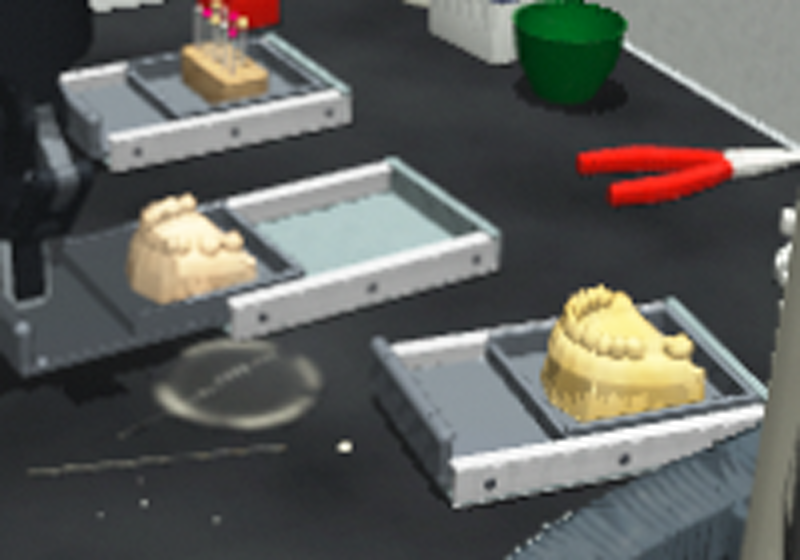

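Force rose at the stop, with the peach tray out. Freeing the finger, lifting, and measuring.

```bash
python3 - <<'E'
from h import *
u=np.array([np.cos(.07),np.sin(.07),0]); p=np.array(arm.read_tool_pos())
p=p+.013*u; arm.line_to(list(p),.06); p[2]=.25; arm.line_to(list(p),.15)
arm.movep([.44,.0,.45],arm.read_eef_rot())
j=np.array(arm.read_joint_positions()); print(j.round(2)); j[0]+=.85; arm.move_j(j)
print(arm.read_time(),arm.read_tool_pos(),arm.read_ft_force())
cv2.imwrite("pics/t5.png",snapshot("top"));cv2.imwrite("pics/s5.png",snapshot("side"))
im=cv2.imread("pics/t5.png")[125:265,290:450];cv2.imwrite("pics/t5c.png",cv2.resize(im,None,fx=4,fy=4,interpolation=cv2.INTER_CUBIC))
E
```

```text
[-0.2   0.16  0.18  1.74 -0.03  1.25 -1.51]
23.2417 [ 0.29207    -0.32886361  0.44791708] [ 0.29242712  0.69111997 -0.12904906]
```

View pics/t5c.png

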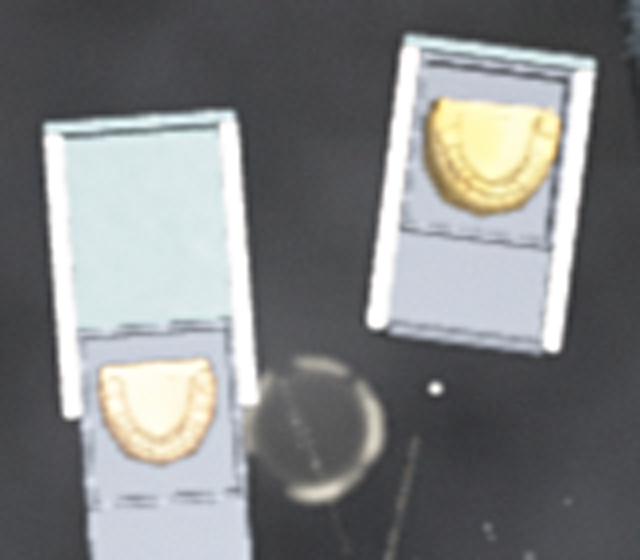

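View pics/t5.png

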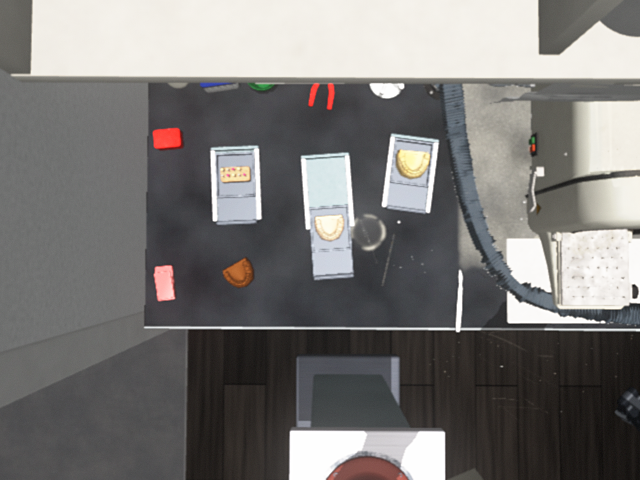

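```bash
python3 - <<'E'
from h import *
a=cv2.imread("pics/t0.png") if 0 else cv2.imread("pics/top0.png"); b=cv2.imread("pics/t5.png")
# front edge of lip: profile along tray centreline, at z=.033, via onset of bright/grey vs dark table
def edge(im,o,u,w,lo,hi,z=.033):
    ds=np.arange(lo,hi,.0005); v=np.array([-u[1],u[0]]); g=cv2.cvtColor(im,6).astype(np.float32); P=0
    for l in w:
        xy=o+ds[:,None]*u+l*v; uv=proj("top",np.c_[xy,np.full(len(ds),z)]).astype(np.float32)
        P=P+cv2.remap(g,uv[None,:,0],uv[None,:,1],cv2.INTER_LINEAR)[0]
    P=cv2.GaussianBlur(P[None],(1,1),0)[0]/len(w); return ds,P
w=np.arange(-.03,.031,.005)
for n,o,y in(("P",np.array([.5677,.078]),.07),("Y",np.array([.6055,-.0786]),-.123)):
    u=np.array([np.cos(y),np.sin(y)])
    for nm,im in(("before",a),("after",b)):
        ds,P=edge(im,o,u,w,-.13,.05); thr=65
        i=[k for k in range(len(P)-12) if P[k]<thr and (P[k+1:k+7]>thr).all()]
        print(n,nm,[round(ds[k]*1000,1) for k in i])
    print(P[::8].round(0))
c=cv2.resize(b[190:290,290:370],None,fx=6,fy=6,interpolation=cv2.INTER_CUBIC);cv2.imwrite("pics/t5d.png",c)
d=cv2.absdiff(a,b).max(2); print("bystander diff wax/scalpel/bur",[d[s].max() for s in(np.s_[260:305,150:180],np.s_[265:335,452:468],np.s_[140:230,205:265])])
E
```

```text
P before [np.float64(-70.5)]
P after [np.float64(-107.0)]
[ 64.  64.  63.  62.  61.  60.  75. 176. 137. 190. 214. 212. 212. 212.
 212. 212. 212. 212. 211. 212. 204. 195. 203. 211. 211. 208. 199. 207.
 214. 215. 219. 227. 230. 235. 236. 237. 237. 240. 233. 201. 209. 210.
 169. 191. 224.]
Y before []
Y after [np.float64(-33.0)]
[ 69.  70.  70.  73.  70.  70.  70.  69.  69.  70.  69.  68.  68.  67.
  66.  66.  65.  64.  63.  61.  60.  60.  61.  62.  63.  78.  74.  67.
  68.  70.  69.  83. 180. 168. 208. 208. 208. 208. 208. 208. 207. 207.
 207. 207. 203.]
bystander diff wax/scalpel/bur [np.uint8(6), np.uint8(7), np.uint8(6)]
```

View pics/t5d.png

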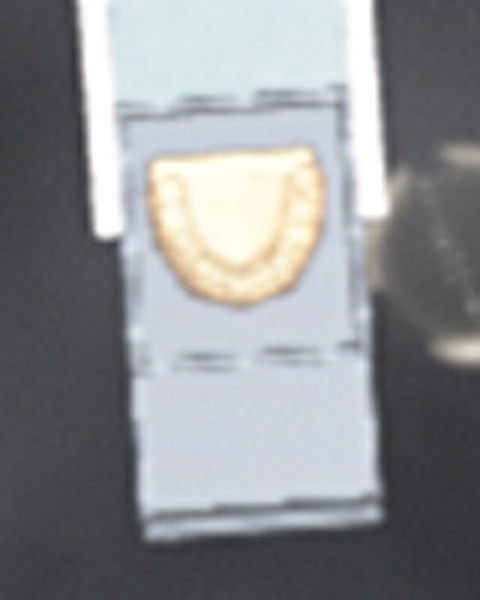

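```bash
python3 -c "
from station import arm,ticket
print(arm.read_time());print(ticket.finish_job())"
```

```text
23.3417
the job is handed in; nothing more can be done
None
```

I pushed the yellow tray home with the shut fingertips, then hooked the peach tray behind its lip and drew it out to its stop. The job was handed in at 23.3 s; no verdict is reported.

- **Yellow tray:** the force rose sharply at the stop. In the last top picture its lip front is about 4 mm ahead of the rail ends, which is the home position.
- **Peach tray:** the force rose sharply at the front stop. Its lip front is about 105 mm ahead of the rail ends, which means about 100 mm of travel.
- **Models:** both look upright inside their compartments.
- **Bur tray, scalpel and wax block:** these look unchanged against the first picture.
- **Robot:** it stands clear at the side, with a wrist force below 1 N.

My automatic lip-edge threshold did not work: it gave a false edge for one tray before the moves and none for the other. I read the final lip positions from the brightness profile by eye instead, and they agree with the stop positions felt by the arm.

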